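# Trip the light box's hidden tray latch with the release rod

### The job

The filter tray of the light box is latched shut. Take the thin square-handled release rod from the tool stand, put it down through the slot in the light box's top, feel along inside for the hidden spring latch and gently press it until the tray springs right out. Then stand the rod back in the same hole of the stand that it came from, upright and fully down, and leave everything else as it was.

Things in the scene. Friction and masses are not known exactly. Their poses are not given: they have to be found in the camera images.
- slot (a point): centre of the access slot's mouth, in the top face of the white light box, 90 mm above the bench. The slot is a small oblong hole through a 4 mm cover, 8 mm wide along this point's x and 44 mm long along its y; z is up.
- slot_floor (a point): point 18 mm straight below the slot's centre, on a flat rigid floor inside (hidden). This floor has one pocket, 8 mm long along y, its centre anywhere within 15 mm of this point along y; it must be felt for. 6 mm down in the pocket is the spring latch's head: it yields (3 N at first, 6 N near the end), frees the tray after about 7 mm and meets a hard stop after 12 mm.
- lightbox: the light box, fixed, 240 (x) x 320 (y) x 90 mm; origin under its centre, z up. Its front, with the filter tray, faces its own -x; the slot is near the front edge, 95 mm to -x and 60 mm to +y of the origin. More than 30 N from the rod or the gripper on any part of it, latch and inner floor included, breaks it.
- tray (a joint): how far the filter tray (a grey front panel 220 mm wide with a lip, low in the box's front face) has come out, along the box's -x: 0 latched shut, 0.07 m fully out. Once the latch is tripped a spring drives it all the way out in under 1 s; the latch does not hold it any more after that.
- stand: grey tool stand, fixed to the bench, 60 mm (x) x 170 mm (y) x 80 mm; origin under its centre, z up. Its 10 mm thick top plate has three square 10 mm through holes, at y = -50, 0 and +50 mm; below the plate it is open down to a floor 6 mm up. A tool stands in each; which one the rod stands in varies.
- rod_grip (a point): centre of the release rod's handle (half-way up). Handle: black, square, 16 x 16 mm, 50 mm tall; it is the only square handle in the stand, its shoulder rests on the stand's top plate; its sides are square to the stand's. z points up along the rod. A straight steel shaft of 5 mm diameter with a flat end runs down from the handle: its tip is 85 mm below this point. The rod weighs about 60 g.
- rod_tip (a point): the middle of the flat tip of the rod's shaft, 85 mm below rod_grip along the rod; z along the rod
- rod: the release rod as a body; origin on its axis at the shoulder, 25 mm below rod_grip
- scriber: bystander: tool with a round, tapering black handle 45 mm tall in the stand; its shank is short and too thick (8 mm). Origin at its shoulder
- driver: bystander: tool with a bulging round black handle 42 mm tall in the stand; its shank is short and too thick (8 mm). Origin at its shoulder
- flask: bystander: clear conical flask, 70 mm wide, 105 mm tall; origin at the centre of its underside
- reagent: bystander: amber bottle 60 mm wide, 120 mm tall; origin at the centre of its underside
- beaker: bystander: clear beaker 70 mm wide, 85 mm tall; origin at the centre of its underside
- dish: bystander: flat round culture dish 90 mm wide, 14 mm tall; origin at the centre of its underside

How it is judged:
By the outcome, as a careful person would: the job done as asked, in the order asked, and still so for the second after the job is handed in, with the robot touching nothing.
It also fails if it takes over 72 s, if anything falls off the work surface, if the arm or the gripper's body presses on something with over 40 N, if the wrist force passes 120 N, or if a joint passes its speed limit or range.

### The arm

A 7-joint arm with a two-finger parallel gripper is mounted at the origin on the work surface. World frame = base frame: x ahead of the robot, y to its left, z up, the work surface at z = 0. Lengths are in m, angles in rad, forces in N, time in s.
With the tool pointing down it reaches from about 0.35 to 0.9 m from the base axis. Payload 8.1 kg.
Tool frame: the origin (TCP) lies midway between the tips of the shut fingers; the grasp point (between the pads) lies 19 mm behind it; x points along the fingers, z is the direction in which the jaws open and shut, and the axes are right-handed (so a half turn about x gives the same grasp; the last joint's range is limited). The gripper opens to 92 mm and grips with 3 to 60 N. Pads are 19 mm wide; open, the fingers measure 130 mm over their backs; the gripper's body (75 mm by 190 mm) begins 47 mm behind the grasp point.
Start: joints at [1.024, 0.434, 0.025, 1.573, -0.012, 1.134, -0.075], TCP at [0.268, -0.564, 0.227] pointing down, gripper open.
Joint ranges: [-2.62, 2.62], [-0.44, 2.09], [-1.27, 1.32], [0.08, 2.57], [-1.32, 4.46], [0.12, 2], [-2.74, 2.74]. Speed limits (rad/s): [2.22, 2.22, 3.01, 3.01, 3.14, 3.14, 3.14].

### API

Orientations are given as a rotation vector (axis times angle).
In Python, from cell import arm, optics, finder gives the robot as it stands.
- The arm moves only by the tool send_rows, never from a script. Its argument "rows" is a list that holds one entry, the list of rows, each a list of 7 numbers: the shift along the tool's x, y, z in mm, then the turn, a rotation vector about the tool's x, y, z in degrees, then the opening in per cent of the stroke, from 0 (shut) to 100 (fully open). A call has exactly 8 rows; each row is the pose to reach, as a shift and turn from the pose commanded when the call began, along the tool's axes at that moment; what a row does not reach only later rows make up. A row lasts 1/10 s, in which the tool goes at most 50 mm and 8.59 degrees, less where a joint would pass 70% of its speed; a pose out of reach is approached as far as the arm can. A call with a gripper value outside its range is refused whole. The fingers move at their own pace and stop on an object; "grip_force" is the grip in N (left out, the last holds). Time passes only in rows, so rows that repeat a pose let the fingers close, or fill a call up. It gives the time, the measured TCP pose, the force and the opening at its end, in the units of the state.
- arm.observe(): the state, without advancing time (a new reading comes with each control period).
- optics.get_image(name): name is "scene" or "top" or "wrist"; returns (picture, depth): 420x560x3 uint8, red, green, blue; 420x560 float32, m along the optical axis (not along the pixel's ray), 0 where there is no reading.
- optics.get_calibration(name): a dict with "camera_matrix" (3x3 intrinsics, pixels), "position" and "orientation" of the camera in the world; the wrist camera has in their place "T_tool_cam" (4x4, takes a point from camera to tool coordinates, whose origin is the TCP and whose axes are the tool frame's). Camera axes: x right, y up, looking along -z (the intrinsics and any distortion apply to the point x, -y, -z); pixel columns grow to the right and rows downward; lengths in m; the calibration is good to about 2 mm. The wrist camera is an equidistant fisheye: a pixel r from the principal point sees the ray r / f radians off the axis. A picture is of the moment at which its call begins: read the wrist's pose just before it. get_calibration takes no time and is no camera call.
- arm.sign_off(): hands the job in, once; it reports no verdict.
Trained networks look in the newest picture that a camera, given by its name, has taken for a name from the list of things; names that differ only in an ending like _2 or _b are one class to them, and where a whole thing is asked for, a point or a joint stands for the part that bears it (a point fixed in the world has none). Each returns a list of dicts, best first, with "confidence" (0 to 1); they miss things now and then, are a little off and sometimes report something else, mostly with a low value. They report only what shows in the picture. A call takes as long as a camera call.
- finder.search_frame(camera, thing): "bbox" ([left, top, width, height] in pixels, round what is visible of it).
- finder.regions_of(camera, thing): "region" (420x560 bool, what is visible of it) and "bbox" ([left, top, width, height] in pixels, round what is visible of it).
- finder.place_of(camera, thing): "xy" ([column, row] in pixels: a listed point, or the origin of a listed thing).
The state is a dict: "clock": time; "joints": joint angles; "dq": joint speeds; "joint_efforts": joint torques, N m; "position": TCP position; "ee_rot": TCP orientation; "force": force on the tool from outside, world axes, zero at the start; "ft_torque": the same for the moment, N m; "width": opening from 0.0 (shut) to 1.0 (fully open).
Only numpy, scipy, OpenCV 4.12 (cv2) and the standard library are available. Lean on these libraries where they do the work, as an engineer would, in place of code of your own. Each camera call takes 0.05 s, during which the arm holds its last target.

## Working session

There is one attempt and no reset: what is moved stays moved. The work goes in short steps, Python scripts to look and compute and a tool call to move; the robot and the scene stay as the last step left them, time stands still between calls to the robot, and variables do not carry over. Pictures are saved under pics/ and viewed, and the job is handed in when it is done.

Besides the shell and the picture viewer there is one more tool, called after "Call:" as name(argument=value, ...), one argument or row to a line, values as JSON. send_rows: Moves the arm, as the interface text tells. Its arguments: {"type":"object","properties":{"rows":{"type":"array"},"grip_force":{"type":"number"}},"required":["rows"]}

```bash
ls; mkdir -p pics; python3 - <<'E'
from cell import arm, optics, finder
import cv2, numpy as np
print(arm.observe())
for n in ["scene","top","wrist"]:
    im,d=optics.get_image(n); cv2.imwrite(f"pics/{n}0.png",im[:,:,::-1]); np.save(f"{n}0.npy",d)
    print(n,optics.get_calibration(n))
E
```

```text
pics
{'clock': 0.0, 'joints': array([ 1.02441693,  0.43523728,  0.02496838,  1.57410453, -0.01160146,
        1.1339994 , -0.07511004]), 'dq': array([ 1.28354639e-04,  5.13669130e-04, -6.65823525e-05, -1.01632252e-03,
        1.74158651e-03,  1.52092643e-04, -8.06496336e-04]), 'joint_efforts': array([ 1.49341460e-03, -6.67849231e+01,  9.85989086e-01, -3.14455712e+01,
       -6.03735773e-02,  4.27912152e-02,  1.92550501e-04]), 'position': array([ 0.26807535, -0.56401506,  0.22593317]), 'ee_rot': array([ 0.87725048,  1.38849009, -0.87604779]), 'force': array([-0.53251704, -0.01657588,  0.44046721]), 'ft_torque': array([-0.00634805,  0.00392781, -0.01900381]), 'width': 1.0017614900993475}
scene {'camera_matrix': array([[393.77491579,   0.        , 274.01733895],
       [  0.        , 393.77491579, 215.99675514],
       [  0.        ,   0.        ,   1.        ]]), 'position': array([ 1.21559508, -0.2642125 ,  0.68705507]), 'orientation': array([0.7931684 , 0.53251983, 1.08904459])}
top {'camera_matrix': array([[531.02809095,   0.        , 273.66456988],
       [  0.        , 531.02809095, 207.14160767],
       [  0.        ,   0.        ,   1.        ]]), 'position': array([0.31194759, 0.01458825, 1.31308892]), 'orientation': array([ 0.16579271, -0.15881761, -1.56594216])}
wrist {'camera_matrix': array([[325.1922621 ,   0.        , 282.20114953],
       [  0.        , 325.1922621 , 208.04531368],
       [  0.        ,   0.        ,   1.        ]]), 'T_tool_cam': array([[ 2.27103322e-04,  2.55358294e-01, -9.66846467e-01,
        -1.59375804e-01],
       [-1.85921245e-03,  9.66844928e-01,  2.55357451e-01,
         6.78451831e-02],
       [ 9.99998246e-01,  1.73958046e-03,  6.94339014e-04,
         8.85028769e-05],
       [ 0.00000000e+00,  0.00000000e+00,  0.00000000e+00,
         1.00000000e+00]])}
```

View pics/scene0.png

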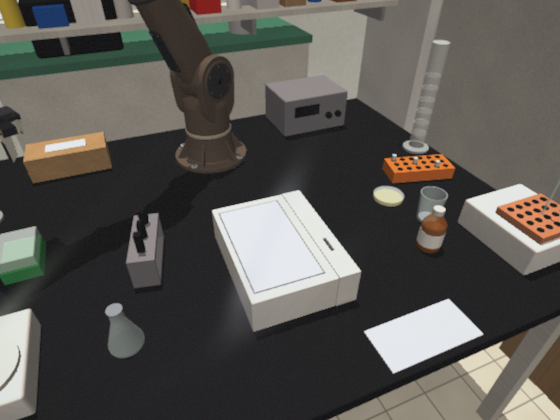

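View pics/top0.png

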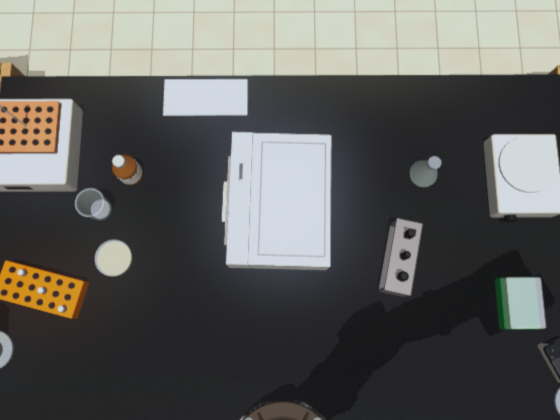

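View pics/wrist0.png

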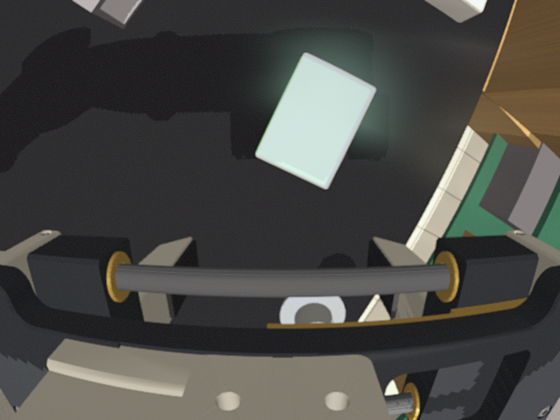

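The top view shows the slot at about (240,171), the stand at about (400,257) with tools at (410,233), (404,255) and (403,276), and the light box in the middle.

```bash
cat > h.py <<'E'
import numpy as np, cv2
from scipy.spatial.transform import Rotation as R
from cell import arm, optics, finder
def pose(st=None):
    st=st or arm.observe(); T=np.eye(4); T[:3,:3]=R.from_rotvec(st['ee_rot']).as_matrix(); T[:3,3]=st['position']; return T
def camT(n,T=None):
    c=optics.get_calibration(n)
    if n=='wrist': return c['camera_matrix'],(pose() if T is None else T)@c['T_tool_cam']
    X=np.eye(4); X[:3,:3]=R.from_rotvec(c['orientation']).as_matrix(); X[:3,3]=c['position']; return c['camera_matrix'],X
def ray(n,uv,T=None):
    K,X=camT(n,T); a=(uv[0]-K[0,2])/K[0,0]; b=(uv[1]-K[1,2])/K[1,1]
    if n=='wrist':
        r=np.hypot(a,b); s=np.sin(r)/max(r,1e-9); v=np.array([a*s,-b*s,-np.cos(r)])
    else: v=np.array([a,-b,-1.])
    return X[:3,3],X[:3,:3]@v
def at_z(n,uv,z,T=None):
    o,v=ray(n,uv,T); return o+v*(z-o[2])/v[2]
def at_d(n,uv,d,T=None):
    K,X=camT(n,T); o,v=ray(n,uv,T); c=X[:3,:3].T@v; return o+v*d/(-c[2])
def proj(n,p,T=None):
    K,X=camT(n,T); q=X[:3,:3].T@(np.asarray(p)-X[:3,3]); x,y,z=q[0],-q[1],-q[2]
    if n=='wrist':
        r=np.hypot(x,y); t=np.arctan2(r,z); x,y=x/r*t,y/r*t
    else: x,y=x/z,y/z
    return np.array([K[0,0]*x+K[0,2],K[1,1]*y+K[1,2]])
def tri(obs):
    A=np.zeros((3,3));b=np.zeros(3)
    for o,v in obs:
        v=v/np.linalg.norm(v);P=np.eye(3)-np.outer(v,v);A+=P;b+=P@o
    return np.linalg.solve(A,b)
E
python3 - <<'E'
from h import *
d={n:np.load(n+"0.npy") for n in ["scene","top"]}
for n in ["scene","top"]:
    for t in ["slot","rod_grip","rod","scriber","driver","stand","lightbox"]:
        r=finder.place_of(n,t)
        for k in r[:2]:
            u,v=k['xy']; dd=d[n][int(round(v)),int(round(u))]
            print(n,t,np.round([u,v],1),round(k['confidence'],2),at_d(n,(u,v),dd).round(4))
for n in d:
  for t in ["lightbox","stand"]:
    r=finder.regions_of(n,t)
    if not r: continue
    m=r[0]['region']; print(n,t,r[0]['confidence'],r[0]['bbox'])
    v,u=np.nonzero(m); P=np.array([at_d(n,(a,b),d[n][b,a]) for a,b in zip(u[::3],v[::3])])
    print(np.percentile(P[:,2],[5,50,95]))
    z0=.09 if t=="lightbox" else .08
    Q=P[abs(P[:,2]-z0)<.005]; rr=cv2.minAreaRect(Q[:,:2].astype(np.float32)*1000); print(len(Q),rr)
E
```

```text
scene slot [332.9 242.7] 0.67 [0.6602 0.1081 0.0948]
scene rod_grip [147.2 225.6] 0.52 [ 0.4215 -0.2664  0.0831]
scene rod_grip [135.4 241.7] 0.47 [ 0.5089 -0.2983  0.1144]
scene rod [141.1 252.1] 0.45 [ 0.5097 -0.293   0.0822]
scene scriber [141.3 233.9] 0.68 [ 0.5048 -0.2824  0.1283]
scene driver [144.3 225.7] 0.54 [ 0.4594 -0.2725  0.1136]
scene stand [146.5 262.6] 0.93 [ 0.5379 -0.2872  0.073 ]
scene stand [428.6 244.4] 0.23 [0.6979 0.3617 0.0317]
scene lightbox [280.  266.6] 0.62 [ 0.6793 -0.029   0.0912]
scene lightbox [140.5 249.8] 0.59 [ 0.5089 -0.2929  0.0884]
top slot [240.1 171.2] 0.77 [0.6622 0.1015 0.0689]
top rod_grip [412.2 233.7] 0.58 [ 0.4984 -0.2919  0.1299]
top rod [409.6 234.4] 0.39 [ 0.4968 -0.2859  0.1305]
top rod [399.7 275.4] 0.32 [ 0.4063 -0.2628  0.1144]
top scriber [399.7 257.8] 0.55 [ 0.4497 -0.2728  0.0799]
top driver [398.6 278.5] 0.52 [ 0.3992 -0.2593  0.1173]
top driver [102.1 205.9] 0.38 [0.5732 0.4262 0.085 ]
top stand [396.8 260. ] 0.61 [ 0.4447 -0.2659  0.0795]
top stand [117.  261.6] 0.17 [0.4486 0.4041 0.0144]
top lightbox [282.1 205.3] 0.69 [5.727e-01 1.000e-04 9.040e-02]
scene lightbox 0.88 [214.2, 192.1, 149.2, 140.2]Traceback (most recent call last):
  File "<stdin>", line 14, in <module>
  File "h.py", line 19, in at_d
    K,X=camT(n,T); o,v=ray(n,uv,T); c=X[:3,:3].T@v; return o+v*d/(-c[2])
                       ~~~^^^^^^^^
  File "h.py", line 11, in ray
    K,X=camT(n,T); a=(uv[0]-K[0,2])/K[0,0]; b=(uv[1]-K[1,2])/K[1,1]
        ~~~~^^^^^
  File "h.py", line 7, in camT
    c=optics.get_calibration(n)
ValueError: time passes only in moves, steps and waits
```

```bash
python3 - <<'E'
import cv2
a=cv2.imread('pics/top0.png')
x=cv2.resize(a[205:305,370:440],None,fx=5.5,fy=5.5,interpolation=cv2.INTER_CUBIC)
b=cv2.imread('pics/scene0.png')
y=cv2.resize(b[200:290,120:175],None,fx=6,fy=6,interpolation=cv2.INTER_CUBIC)
import numpy as np
c=np.zeros((560,730,3),np.uint8); c[:x.shape[0],:x.shape[1]]=x; c[:y.shape[0],395:395+y.shape[1]]=y
cv2.imwrite('pics/crop.png',c)
E
```

```text
(no output)
```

View pics/crop.png

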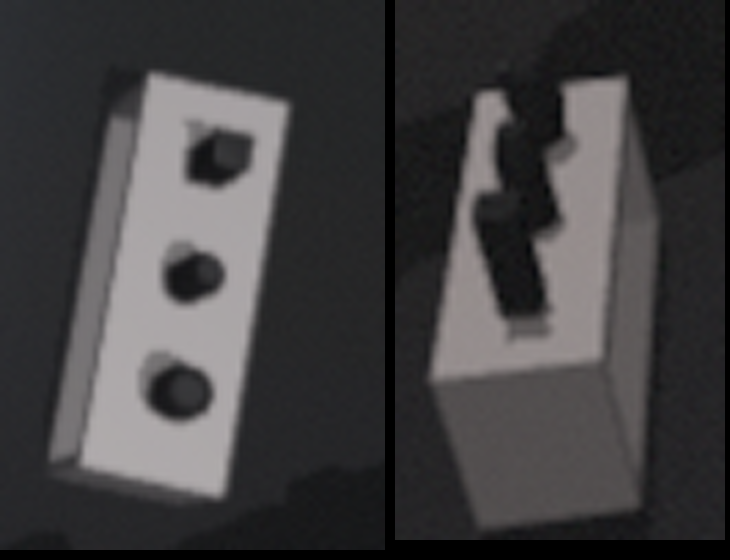

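The square handle is the one furthest from the robot: top view (411,233), scene view (136,241). Next I fit the box and stand poses.

```bash
python3 - <<'E'
s=open('h.py').read()
s=s.replace("def camT(n,T=None):\n    c=optics.get_calibration(n)","_C={}\ndef camT(n,T=None):\n    if n not in _C: _C[n]=optics.get_calibration(n)\n    c=_C[n]")
open('h.py','w').write(s)
E
python3 - <<'E'
from h import *
d={n:np.load(n+"0.npy") for n in ["scene","top"]}
for n in d:
  for t in ["lightbox","stand"]:
    r=finder.regions_of(n,t)
    if not r: print(n,t,None); continue
    m=r[0]['region']; print(n,t,round(r[0]['confidence'],2),r[0]['bbox'])
    v,u=np.nonzero(m); P=np.array([at_d(n,(a,b),d[n][b,a]) for a,b in zip(u,v) if d[n][b,a]>0])
    print(np.percentile(P[:,2],[5,50,95]))
    z0=.09 if t=="lightbox" else .08
    Q=P[abs(P[:,2]-z0)<.005]; rr=cv2.minAreaRect(Q[:,:2].astype(np.float32)*1000); print(len(Q),rr, Q[:,2].mean())
print(arm.observe()['clock'])
E
```

```text
scene lightbox 0.88 [214.2, 192.1, 149.2, 140.2]
[0.02212601 0.09219079 0.09453435]
9868 ((592.2584228515625, 6.994529724121094), (241.18785095214844, 324.38201904296875), 88.32767486572266) 0.09253998120276191
scene stand 0.91 [124.5, 212.2, 41.4, 75.2]
[0.00701524 0.07422417 0.08397559]
924 ((455.0156555175781, -280.5421447753906), (61.304447174072266, 172.24954223632812), 77.369873046875) 0.08206635529614667
top lightbox 0.89 [221.5, 133.4, 111.2, 138.3]
[0.06730292 0.08971596 0.09393802]
12637 ((591.4359130859375, 6.5369110107421875), (240.15724182128906, 320.4594421386719), 88.36607360839844) 0.08989337211392455
top stand 0.76 [378.4, 219.5, 43.3, 75.9]
[0.00330092 0.07851902 0.0841623 ]
1527 ((453.5074462890625, -280.79254150390625), (61.35320281982422, 170.6577606201172), 77.30546569824219) 0.0795615702494534
1.1
```

```bash
cat >> h.py <<'E'
def delta(p,zdir,T=None,cmdT=None):
    """rows entry to bring TCP to p, tool x down, tool z along zdir (nearest sign)"""
    T=pose() if T is None else T
    x=np.array([0,0,-1.]); z=np.array([zdir[0],zdir[1],0.]); z/=np.linalg.norm(z)
    out=[]
    for s in (1,-1):
        Rt=np.c_[x,np.cross(s*z,x),s*z]
        rv=R.from_matrix(T[:3,:3].T@Rt).as_rotvec(degrees=True)
        out.append(np.r_[(T[:3,:3].T@(np.array(p)-T[:3,3]))*1000,rv])
    return out
BOX=np.array([.5918,.0068]); a=np.radians(88.35); BX=-np.array([np.cos(a),np.sin(a)]); BY=np.array([-BX[1],BX[0]])
SLOT=BOX-.095*BX+.06*BY
ST=np.array([.4542,-.2807]); a=np.radians(77.34); SX=np.array([np.cos(a),np.sin(a)]); SY=np.array([SX[1],-SX[0]])
ROD=ST+.05*SY
E
python3 - <<'E'
from h import *
T=pose(); print(T.round(4)); print("slot",SLOT,"rod",ROD,BX,BY,SX,SY)
print(at_z('top',(240.1,171.2),.09),at_z('scene',(332.9,242.7),.09))
# tape rod_top z .13 -> pixels
print(proj('top',[*ROD,.13]),proj('top',[*ROD,.08]),proj('scene',[*ROD,.13]),proj('scene',[*ROD,.08]))
print(proj('top',[*SLOT,.09]),proj('scene',[*SLOT,.09]))
for o in delta([*ROD,.20],SX): print(o.round(2))
E
```

```text
[[-0.000e+00  9.032e-01  4.293e-01  2.683e-01]
 [-1.000e-04  4.293e-01 -9.032e-01 -5.645e-01]
 [-1.000e+00 -0.000e+00  1.000e-04  2.267e-01]
 [ 0.000e+00  0.000e+00  0.000e+00  1.000e+00]]
slot [0.65451055 0.10003297] rod [ 0.50298439 -0.29165825] [-0.02879395 -0.99958537] [ 0.99958537 -0.02879395] [0.2191651  0.97568779] [ 0.97568779 -0.2191651 ]
[0.65624044 0.10002074 0.09      ] [0.65567595 0.11118087 0.09      ]
[411.97937067 231.69677525] [406.6384451  235.10882629] [136.62934697 233.86731703] [141.50511446 250.7408326 ]
[240.086046   171.89915124] [328.29510962 243.6719005 ]
[ 2.6720e+01  3.2905e+02 -1.4568e+02 -1.4192e+02 -0.0000e+00  1.0000e-02]
[  26.72  329.05 -145.68   38.08    0.      0.  ]
```

Call:
send_rows(
  rows=[
    [[3,41,-18,5,0,0,80],[6,82,-36,10,0,0,60],[10,123,-55,15,0,0,60],[13,165,-73,20,0,0,60],[17,206,-91,25,0,0,60],[20,247,-109,30,0,0,60],[23,288,-127,34,0,0,60],[26.7,329,-145.7,38.1,0,0,60]],
  ],
)

```text
clock: 1.9
position: [0.5041, -0.2903, 0.2002]
ee_rot: [1.373, 1.094, -1.372]
force: [0.3, -0.9, -0.6]
width: 0.601
```

```bash
python3 - <<'E'
from h import *
T=pose(); im,d=optics.get_image('wrist'); cv2.imwrite('pics/w1.png',im[:,:,::-1]); np.save('w1.npy',d); np.save('w1T.npy',T)
print(arm.observe()['clock'],T.round(4)); print(arm.observe()['force'],arm.observe()['width'])
for t in ["rod_grip","rod","stand","slot"]:
    for k in finder.place_of('wrist',t)[:2]:
        u,v=k['xy'];print(t,np.round([u,v],1),round(k['confidence'],2),at_d('wrist',(u,v),d[int(v),int(u)],T).round(4))
for z in (.13,.08): print(proj('wrist',[*ROD,z],T))
E
```

```text
1.95 [[ 6.000e-04  9.749e-01 -2.225e-01  5.041e-01]
 [-4.000e-04 -2.225e-01 -9.749e-01 -2.903e-01]
 [-1.000e+00  7.000e-04  2.000e-04  2.002e-01]
 [ 0.000e+00  0.000e+00  0.000e+00  1.000e+00]]
[ 5.14080919  6.67907639 -0.14519979] 0.5914527966776908
rod_grip [286.5 210.4] 0.67 [ 0.5093 -0.295   0.1321]
rod [283.2 202.6] 0.93 [ 0.5098 -0.2927  0.1081]
stand [285. 229.] 0.57 [ 0.4952 -0.2907  0.1304]
slot [283.7 228.9] 0.24 [ 0.4959 -0.2898  0.1317]
[283.96595637 218.73911676]
[283.69188388 202.54649301]
```

View pics/w1.png

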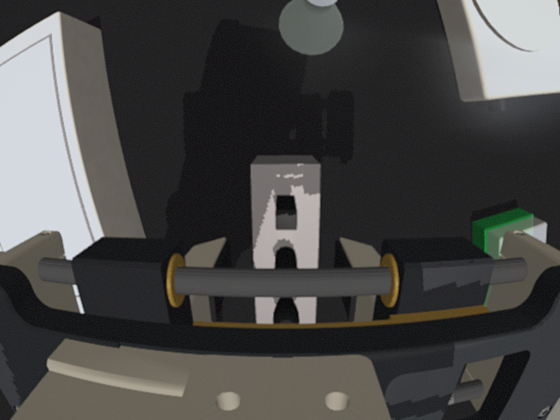

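```bash
python3 - <<'E'
from h import *
im=cv2.imread('pics/w1.png'); T=np.load('w1T.npy'); d=np.load('w1.npy')
y=np.clip(im[145:265,220:350].astype(int)*2,0,255).astype(np.uint8)
cv2.imwrite('pics/w1c.png',cv2.resize(y,None,fx=5,fy=5,interpolation=cv2.INTER_NEAREST))
for v in range(150,246,3):
    r=[at_d('wrist',(u,v),d[v,u],T)[2]*1000 for u in range(246,328,4)]; print(v,np.round(r).astype(int))
E
```

```text
150 [2 2 2 1 1 1 1 1 0 1 1 1 1 0 2 1 1 1 0 1 2]
153 [ 1  2  1  1  2  3  1  1  0  1  3  0  3 -1  2  1  0  1  2  1  1]
156 [ 1  1  1 13 13 12 12 13 14 15 14 15 15 15 16 15 15  2  1  0  3]
159 [ 1  1  1 42 41 42 42 41 44 43 44 44 43 44 43 45 45 44  1  1  3]
162 [ 1  1 68 68 68 66 68 67 67 67 68 69 69 68 69 68 69 69  0  3  2]
165 [ 2  2 82 81 82 81 81 82 82 80 81 82 82 81 81 81 82 82 82  1  0]
168 [ 0  2 83 82 81 81 83 80 81 81 81 81 80 82 81 82 80 82 81  2  1]
171 [ 1  2 82 81 81 82 81 81 83 82 82 81 82 81 82 81 82 81 81  0  1]
174 [ 1  2 81 81 82 82 82 80 81 83 83 82 82 80 83 82 82 80 83  2  1]
177 [ 2  2 82 81 81 81 83 82 81 81 81 82 80 81 81 82 81 82 81  1  2]
180 [ 1  1 82 82 81 82 82 81 82 81 82 83 81 82 82 80 82 81 83  2  1]
183 [ 2  1 82 81 80 82 82 82 81 82 81 81 83 81 81 81 82 82 81  2  1]
186 [  2   0  80  82 360  81  82  81  81  81  81  81  81  81  82  82  82  81
  82   2   0]
189 [  1   2  82  81  82  80  81  82  81  83  81 360  81  81  81  81  82  82
  82   1   1]
192 [ 2  3 81 81 82 81 82 81 82 82 81 81 81 82 82 82 81 81 82  1  1]
195 [ 3  1 81 82 82 82 83 81 82 82 83 83 8
[... 672 characters left out ...]
82  81 130 131 131 131 130  81  82  81  82  82
  81   1   2]
222 [  2   2  81  82  82  81  81  81 132 131 131 131 131  81  81  82  83  81
  81   1   2]
225 [  0   1  81  81  81  82  82  80 131 130 131 130 131  81  82  82  82  82
  80   0   1]
228 [  1   2  80  81  83  82  81  82 131 131 131 132 132  82  80  81  81  82
  81  -1   0]
231 [ 1  1 81 82 81 81 82 81 81 82 81 80 82 82 81 81 83 81  2  1  1]
234 [  2   2  82  80  81  81  82  80  82 360  81  82  81  81  82  82  81  80
   2   1   1]
237 [ 1  1 81 80 81 81 82 82 79 82 82 82 81 81 82 82 81 80  2  2  2]
240 [ 1  2 80 82 80 81 81 81 81 82 82 81 80 81 82 81 81 81  2  1  1]
243 [ 0  1 83 80 81 82 82 81 81 81 81 81 82 81 81 81 82 81  2  1  1]
```

View pics/w1c.png

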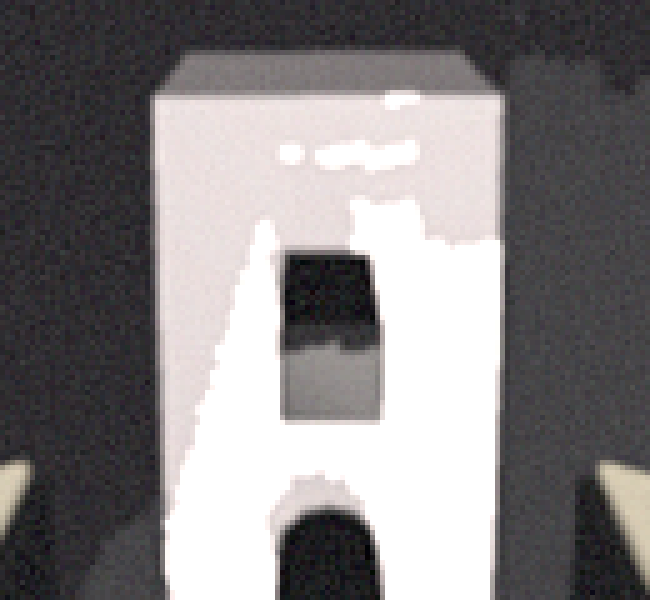

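```bash
python3 - <<'E'
from h import *
T=np.load('w1T.npy')
c=np.mean([at_z('wrist',p,.1305,T) for p in [(276.4,229),(296,229),(277,210),(295,210)]],0)
print([at_z('wrist',p,.1305,T).round(4) for p in [(276.4,229),(296,229),(277,210),(295,210)]],c)
# plate corners on far edge
A=at_z('wrist',(250.5,164.3),.0805,T);B=at_z('wrist',(320.5,164.3),.0805,T); print(A,B,np.linalg.norm(A-B))
print('hole est from far edge', (A+B)/2-.035*np.r_[SY,0], ROD)
v=(A-B)[:2]/np.linalg.norm(A-B); print(np.degrees(np.arctan2(v[1],v[0])))
s=arm.observe(); print(s['position'],s['force'],s['clock'])
E
```

```text
[array([ 0.4966, -0.2845,  0.1305]), array([ 0.4934, -0.2986,  0.1305]), array([ 0.5108, -0.2882,  0.1305]), array([ 0.5078, -0.301 ,  0.1305])] [ 0.50214027 -0.29308698  0.1305    ]
[ 0.54278314 -0.27133357  0.0805    ] [ 0.52925058 -0.33039813  0.0805    ] 0.06059498570914113
hole est from far edge [ 0.50186779 -0.29319507  0.0805    ] [ 0.50298439 -0.29165825]
77.0954141383014
[ 0.50270473 -0.29188427  0.19998596] [-0.1305994  -0.0352196   0.17067106] 2.15
```

```bash
python3 - <<'E'
from h import *
T=pose(); im,d=optics.get_image('wrist'); cv2.imwrite('pics/w2.png',im[:,:,::-1]); np.save('w2.npy',d); np.save('w2T.npy',T)
print(T.round(4))
Z=np.zeros((420,560))
pts=[]
for v in range(150,260):
    for u in range(230,345):
        p=at_d('wrist',(u,v),d[v,u],T); Z[v,u]=p[2]
m=((Z>.127)&(Z<.135)).astype(np.uint8); n,l,s,c=cv2.connectedComponentsWithStats(m,connectivity=4)
i=1+np.argmax(s[1:,4]); print(s[i],c[i])
v,u=np.nonzero(l==i); P=np.array([at_z('wrist',(a,b),.1305,T) for a,b in zip(u,v)]); print(cv2.minAreaRect((P[:,:2]*1000).astype(np.float32)),P.mean(0))
print(cv2.minAreaRect(np.c_[u,v].astype(np.float32)))
for dlt in delta([*ROD,.09],SX,T): print(dlt.round(2))
E
```

```text
[[-5.000e-04  9.758e-01 -2.185e-01  5.027e-01]
 [-4.000e-04 -2.185e-01 -9.758e-01 -2.919e-01]
 [-1.000e+00 -4.000e-04  5.000e-04  2.000e-01]
 [ 0.000e+00  0.000e+00  0.000e+00  1.000e+00]]
[273 207  22  22 475] [283.54315789 217.69894737]
((502.68524169921875, -293.2180480957031), (15.565214157104492, 16.087900161743164), 77.26505279541016) [ 0.5025817 -0.2932159  0.1305   ]
((283.5, 217.5), (21.0, 21.0), 90.0)
[ 1.0999e+02  2.6000e-01 -3.4000e-01 -1.7996e+02 -3.0000e-02  5.0000e-02]
[ 1.0999e+02  2.6000e-01 -3.4000e-01  4.0000e-02  3.0000e-02  2.0000e-02]
```

Call:
send_rows(
  rows=[
    [[15,0,0.8,0,0,0,60],[40,0,0.8,0,0,0,60],[65,0,0.8,0,0,0,60],[85,0,0.8,0,0,0,60],[100,0,0.8,0,0,0,60],[108,0,0.8,0,0,0,60],[110,0,0.8,0,0,0,40],[110,0,0.8,0,0,0,25]],
  ],
  grip_force=40,
)

```text
clock: 3.0
position: [0.5026, -0.2932, 0.0904]
ee_rot: [1.371, 1.095, -1.371]
force: [0.5, -0.4, 0.7]
width: 0.474
```

Call:
send_rows(
  rows=[
    [[0,0,0,0,0,0,15],[0,0,0,0,0,0,8],[0,0,0,0,0,0,8],[0,0,0,0,0,0,8],[0,0,0,0,0,0,8],[0,0,0,0,0,0,8],[0,0,0,0,0,0,8],[0,0,0,0,0,0,8]],
  ],
  grip_force=40,
)

```text
clock: 3.8
position: [0.503, -0.2925, 0.0905]
ee_rot: [1.37, 1.096, -1.37]
force: [-0.8, 1.1, 6.1]
width: 0.173
```

Call:
send_rows(
  rows=[
    [[0,0,0,0,0,0,8],[-5,0,0,0,0,0,8],[-20,0,0,0,0,0,8],[-45,0,0,0,0,0,8],[-75,0,0,0,0,0,8],[-100,0,0,0,0,0,8],[-120,0,0,0,0,0,8],[-130,0,0,0,0,0,8]],
  ],
)

```text
clock: 4.6
position: [0.5033, -0.2927, 0.2219]
ee_rot: [1.371, 1.094, -1.369]
force: [0.1, 0.3, -0.9]
width: 0.171
```

```bash
python3 - <<'E'
from h import *
im,d=optics.get_image('scene'); T=pose(); print(T.round(4),arm.observe()['force'],arm.observe()['width'])
cv2.imwrite('pics/s3.png',cv2.resize(im[100:300,60:360,::-1],None,fx=2.6,fy=2.6)); np.save('s3.npy',d)
for o in delta([*SLOT,.22],BX,T): print(o.round(2))
for o in delta([*SLOT,.22],BY,T): print(o.round(2))
print(arm.observe()['joints'])
E
```

```text
[[ 2.900e-03  9.756e-01 -2.194e-01  5.036e-01]
 [-1.400e-03 -2.194e-01 -9.756e-01 -2.929e-01]
 [-1.000e+00  3.200e-03  7.000e-04  2.226e-01]
 [ 0.000e+00  0.000e+00  0.000e+00  1.000e+00]] [ 0.57619661 -0.4657165   0.35652922] 0.1725288687121834
[ 2.5200e+00  6.1020e+01 -4.1642e+02 -1.1020e+01  6.0000e-02 -1.8000e-01]
[ 2.5200e+00  6.1020e+01 -4.1642e+02  1.6898e+02 -2.6000e-01 -9.0000e-02]
[ 2.5200e+00  6.1020e+01 -4.1642e+02 -1.0102e+02  1.9000e-01 -1.0000e-01]
[ 2.5200e+00  6.1020e+01 -4.1642e+02  7.8980e+01 -9.0000e-02 -1.8000e-01]
[ 0.39134262  0.36647541  0.05948111  1.69162892 -0.02415154  1.08094753
 -1.33380261]
```

View pics/s3.png

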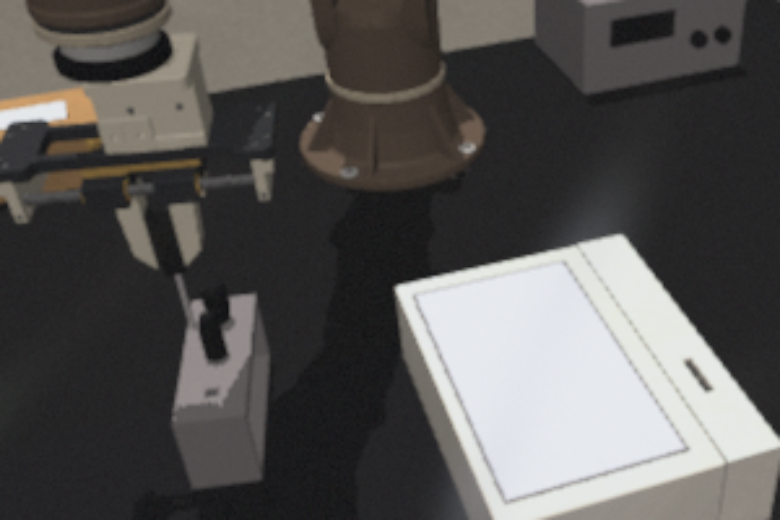

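Call:
send_rows(
  rows=[
    [[0,2,-40,-2,0,0,8],[0,4,-90,-4,0,0,8],[0,6,-140,-6,0,0,8],[0,8,-190,-8,0,0,8],[0,10,-240,-9,0,0,8],[0,11,-290,-10,0,0,8],[0,11,-340,-11,0,0,8],[0,11,-385,-11,0,0,8]],
  ],
)

```text
clock: 5.45
position: [0.5975, 0.0834, 0.2188]
ee_rot: [1.229, 1.197, -1.231]
force: [1.5, -0.3, -0.9]
width: 0.169
```

Call:
send_rows(
  rows=[
    [[0,0,-10,0,0,0,8],[0,0,-20,0,0,0,8],[0,0,-25,0,0,0,8],[0,0,-28,0,0,0,8],[0,0,-30,0,0,0,8],[0,0,-30,0,0,0,8],[0,0,-30,0,0,0,8],[0,0,-30,0,0,0,8]],
  ],
)

```text
clock: 6.25
position: [0.5989, 0.1101, 0.2201]
ee_rot: [1.231, 1.195, -1.231]
force: [-0.3, -0.5, -0.6]
width: 0.174
```

```bash
python3 - <<'E'
from h import *
T=pose(); im,d=optics.get_image('wrist'); cv2.imwrite('pics/w4.png',im[:,:,::-1]); np.save('w4.npy',d); np.save('w4T.npy',T)
print(arm.observe()['clock'],T.round(4),arm.observe()['force'])
print(proj('wrist',[*SLOT,.09],T))
for k in finder.place_of('wrist','slot')[:2]: print(k, at_z('wrist',k['xy'],.09,T))
for k in finder.place_of('wrist','rod_tip')[:2]: print('tip',k)
print('tip exp',proj('wrist',(T@[.070,0,0,1])[:3],T))
for o in delta([*SLOT,.22],BX,T): print(o.round(2))
E
```

```text
6.3 [[ 2.000e-04  9.995e-01 -3.010e-02  5.989e-01]
 [-2.000e-04 -3.010e-02 -9.995e-01  1.101e-01]
 [-1.000e+00  2.000e-04  2.000e-04  2.201e-01]
 [ 0.000e+00  0.000e+00  0.000e+00  1.000e+00]] [0.31317422 0.67581374 0.07765568]
[291.37929209 137.65526018]
{'xy': [292.2, 137.1], 'confidence': 0.78} [0.65498552 0.09929298 0.09      ]
{'xy': [292.3, 134.8], 'confidence': 0.5} [0.65703314 0.09914601 0.09      ]
tip {'xy': [282.1, 220.8], 'confidence': 0.84}
tip exp [281.92551399 217.70455423]
[ 1.200e-01  5.585e+01  8.420e+00 -7.000e-02  1.000e-02 -1.000e-02]
[ 1.2000e-01  5.5850e+01  8.4200e+00  1.7993e+02 -2.0000e-02 -2.0000e-02]
```

View pics/w4.png

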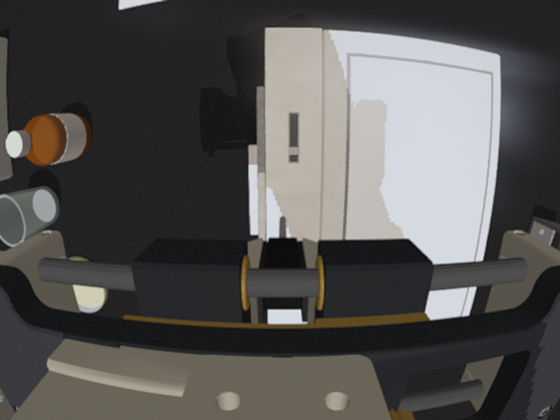

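```bash
python3 - <<'E'
from h import *
T=np.load('w4T.npy'); im=cv2.imread('pics/w4.png'); d=np.load('w4.npy')
c=np.zeros((600,780,3),np.uint8)
x=cv2.resize(im[100:175,265:325],None,fx=8,fy=8,interpolation=cv2.INTER_NEAREST)[:600]; c[:x.shape[0],:480]=x
y=cv2.resize(im[200:250,265:302],None,fx=8,fy=8,interpolation=cv2.INTER_NEAREST); c[:y.shape[0],484:484+y.shape[1]]=np.clip(y.astype(int)*2,0,255)
cv2.imwrite('pics/w4c.png',c)
g=im.mean(2)
for v in (116,125,135,145,150,158): print(v,g[v,282:304].astype(int))
for u in (292,294,295): print(u,g[106:118,u].astype(int),g[156:168,u].astype(int))
E
```

```text
116 [181 181 180 181 181 176 157 122  84  78  78  78  80  81  80  90 134 165
 179 181 181 180]
125 [181 179 180 180 180 176 157 123  83  76  75  76  78  78  77  92 138 169
 179 182 181 181]
135 [182 183 181 182 181 176 158 123  82  72  75  77  73  76  73  90 136 170
 181 181 181 180]
145 [181 180 179 181 180 176 155 114  78  69  70  72  71  71  73  92 133 167
 181 180 180 181]
150 [180 181 180 180 180 176 164 156 154 154 153 155 157 158 154 148 146 165
 177 179 178 178]
158 [179 178 178 179 180 175 155 113  77  73  72  72  72  74  75 100 140 168
 179 179 179 177]
292 [179 179 180 181 180 172 151 113  84  79  78  78] [ 66  71  72  70  72  94 138 167 179 181 180 180]
294 [180 179 180 182 181 174 152 114  87  77  80  80] [ 70  70  72  72  73  93 138 165 180 180 180 180]
295 [179 180 180 182 181 174 151 115  85  79  81  80] [ 66  74  74  71  70  93 138 165 179 182 179 180]
```

View pics/w4c.png

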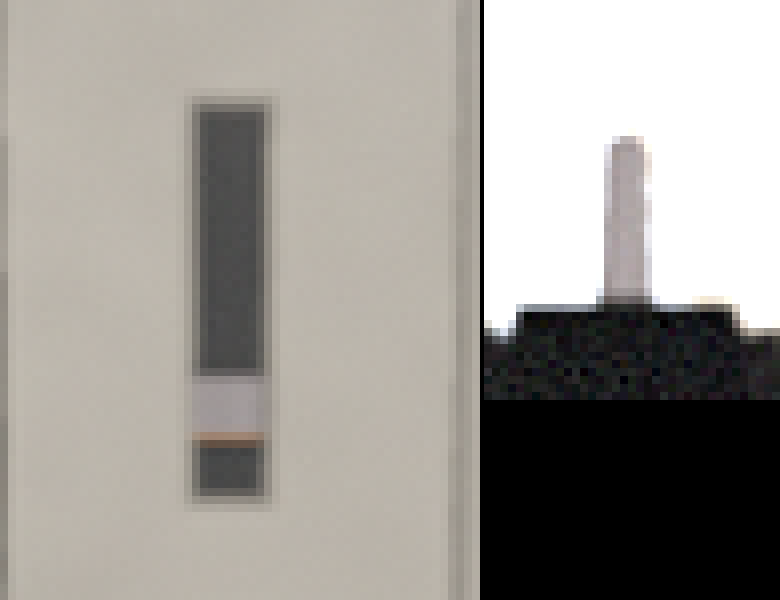

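```bash
python3 - <<'E'
from h import *
T=np.load('w4T.npy'); d=np.load('w4.npy')
t=at_z('wrist',(293.4,112.6),.09,T); b=at_z('wrist',(293.4,161.8),.09,T); print(t,b,np.linalg.norm(t-b),(t+b)/2, SLOT)
l=at_z('wrist',(288.85,137),.09,T); r=at_z('wrist',(297.9,137),.09,T); print(l,r,np.linalg.norm(l-r))
for v in range(110,166,2):
    print(v,[int(round(at_d('wrist',(u,v),d[v,u],T)[2]*1000)) for u in range(286,302,2)])
for v in (147,154.5):
    for z in (.072,.066):
        p=at_z('wrist',(293.4,v),z,T); print(v,z,((p[:2]-((t+b)/2)[:2])@BY)*1000)
# box edge features for tip/true axis: shaft centerline
print('rod: axis pix expected', [proj('wrist',(T@[x,0,0,1])[:3],T).round(1) for x in (.006,.03,.05,.07)])
# shaft tip pixel depth
for v in range(214,240,2): print(v,[round(float(d[v,u]),4) for u in range(278,290)])
E
```

```text
[0.67677646 0.09759993 0.09      ] [0.63282258 0.09883473 0.09      ] 0.04397121853698244 [0.65479952 0.09821733 0.09      ] [0.65451055 0.10003297]
[0.65515815 0.10225235 0.09      ] [0.6549424  0.09424679 0.09      ] 0.008008466401492675
110 [379, 90, 90, 91, 91, 91, 93, 92]
112 [90, 91, 90, 90, 90, 91, 92, 90]
114 [92, 90, 72, 73, 73, 75, 90, 91]
116 [91, 91, 74, 72, 75, 74, 91, 91]
118 [91, 91, 73, 73, 74, 73, 91, 91]
120 [91, 92, 74, 74, 74, 73, 89, 90]
122 [92, 91, 74, 73, 74, 74, 91, 92]
124 [91, 90, 72, 74, 74, 73, 90, 91]
126 [91, 90, 72, 73, 73, 73, 90, 91]
128 [91, 91, 73, 72, 75, 74, 92, 91]
130 [90, 91, 74, 74, 73, 73, 91, 91]
132 [91, 91, 73, 74, 75, 73, 93, 93]
134 [91, 91, 73, 74, 74, 72, 91, 92]
136 [92, 92, 76, 72, 73, 73, 90, 91]
138 [91, 90, 72, 74, 73, 74, 92, 90]
140 [92, 91, 75, 75, 75, 73, 91, 92]
142 [92, 92, 73, 73, 73, 73, 92, 90]
144 [91, 91, 72, 74, 73, 73, 92, 91]
146 [92, 91, 73, 75, 73, 74, 92, 92]
148 [92, 91, 67, 68, 68, 67, 67, 91]
150 [91, 92, 67, 67, 67, 67, 69, 92]
152 [91, 92, 69, 68, 67, 68, 68, 92]
154 [92, 92, 24, 24, 25, 24, 24, 90]
156 [92,
[... 1013 characters left out ...]
2]
226 [0.3017, 0.2211, 0.2171, 0.2154, 0.2151, 0.2148, 0.2142, 0.2183, 0.2191, 0.3015, 0.3031, 0.3027]
228 [0.3032, 0.2159, 0.2119, 0.2113, 0.2115, 0.2112, 0.2117, 0.2124, 0.215, 0.3026, 0.3037, 0.3025]
230 [0.3033, 0.212, 0.2089, 0.2073, 0.2066, 0.2069, 0.2079, 0.2087, 0.2127, 0.3031, 0.0, 0.3034]
232 [0.3046, 0.2078, 0.2039, 0.2041, 0.2048, 0.2038, 0.2047, 0.2043, 0.2078, 0.303, 0.3038, 0.3038]
234 [0.3043, 0.201, 0.1995, 0.1975, 0.1979, 0.1976, 0.1971, 0.1992, 0.2028, 0.3041, 0.3042, 0.3041]
236 [0.3052, 0.198, 0.1958, 0.1945, 0.1942, 0.1942, 0.1953, 0.1951, 0.1979, 0.3061, 0.3039, 0.3056]
238 [0.1752, 0.1745, 0.1748, 0.1756, 0.1746, 0.1744, 0.1745, 0.1751, 0.174, 0.1754, 0.1751, 0.1751]
```

```bash
python3 - <<'E'
from h import *
T=np.load('w4T.npy'); d=np.load('w4.npy'); Ti=np.linalg.inv(T)
for v in range(217,237,2):
    us=[u for u in range(276,292) if 0<d[v,u]<.25]
    P=np.array([(Ti@np.r_[at_d('wrist',(u,v),d[v,u],T),1])[:3]*1000 for u in us]); 
    k=len(us)//2; print(v,us[0],us[-1],P[k-1:k+1].mean(0).round(1),'z mid',((P[0]+P[-1])/2)[2].round(2))
for v in range(238,246,2):
    print(v,(Ti@np.r_[at_d('wrist',(282,v),d[v,282],T),1])[:3]*1000)
E
```

```text
217 281 284 [67.4  1.3  0.4] z mid 0.42
219 280 285 [61.6  1.5  0.4] z mid 0.43
221 280 286 [57.4  1.3  0.4] z mid 0.8
223 280 286 [52.   1.6  0.4] z mid 0.78
225 279 286 [47.7  1.5  0.4] z mid 0.4
227 279 286 [43.2  1.6  0.4] z mid 0.41
229 279 286 [38.8  1.7  0.4] z mid 0.42
231 279 286 [35.9  1.3  0.4] z mid 0.41
233 279 286 [29.6  2.2  0.4] z mid 0.41
235 279 286 [25.7  2.2  0.4] z mid 0.41
238 [5.3088219  7.76457501 0.14345058]
240 [2.32922351 7.72394222 0.14671935]
242 [-0.5362881   7.67654777  0.14984323]
244 [-3.67071896  7.76824592  0.15355307]
```

Call:
send_rows(
  rows=[
    [[0,10,2,0,0,0,8],[0,25,5,0,0,0,8],[5,38,8,0,0,0,8],[15,43.5,9.8,0,0,0,8],[28,43.5,9.8,0,0,0,8],[38,43.5,9.8,0,0,0,8],[42,43.5,9.8,0,0,0,8],[42,43.5,9.8,0,0,0,8]],
  ],
)

```text
clock: 7.2
position: [0.6411, 0.0998, 0.177]
ee_rot: [1.229, 1.197, -1.232]
force: [0.4, -0.5, -0.4]
width: 0.171
```

```bash
python3 - <<'E'
from h import *
T=pose(); im,d=optics.get_image('wrist'); np.save('w5.npy',d); np.save('w5T.npy',T); cv2.imwrite('pics/w5.png',im[:,:,::-1])
ims,ds=optics.get_image('scene'); 
print(arm.observe()['clock'],T.round(4),arm.observe()['force'])
c=np.zeros((600,800,3),np.uint8); x=cv2.resize(im[160:260,250:320,::-1],None,fx=6,fy=6,interpolation=cv2.INTER_NEAREST); c[:600,:420]=x
u,v=proj('scene',[*SLOT,.1]).astype(int); y=cv2.resize(ims[v-50:v+50,u-31:u+31,::-1],None,fx=6,fy=6,interpolation=cv2.INTER_CUBIC); c[:,424:424+y.shape[1]]=y
cv2.imwrite('pics/w5c.png',c)
Ti=np.linalg.inv(T)
for v in range(200,240,2):
    us=[u for u in range(265,305) if 0<d[v,u]<.24]
    if us:
        P=np.array([(Ti@np.r_[at_d('wrist',(u,v),d[v,u],T),1])[:3]*1000 for u in us]); k=len(us)//2; print(v,us[0],us[-1],P[k].round(1),((P[0]+P[-1])/2)[2].round(2))
E
```

```text
7.3 [[-1.900e-03  9.996e-01 -2.880e-02  6.411e-01]
 [-3.000e-04 -2.880e-02 -9.996e-01  9.980e-02]
 [-1.000e+00 -1.900e-03  4.000e-04  1.770e-01]
 [ 0.000e+00  0.000e+00  0.000e+00  1.000e+00]] [ 0.18609422 -0.03084288  0.14827743]
218 280 285 [63.7  1.6  0.8] 0.42
220 280 285 [59.8  1.3  0.8] 0.41
222 280 286 [53.7  1.8  0.8] 0.8
224 279 286 [50.8  1.2  0.8] 0.42
226 279 286 [44.8  1.7  0.7] 0.42
228 279 286 [41.4  1.5  0.7] 0.41
230 279 286 [36.8  1.7  0.7] 0.41
232 279 286 [33.9  1.3  0.7] 0.41
234 279 286 [27.7  2.2  0.7] 0.41
236 279 286 [24.9  1.9  0.7] 0.4
238 268 304 [3.6 8.4 1.2] 1.95
```

View pics/w5c.png

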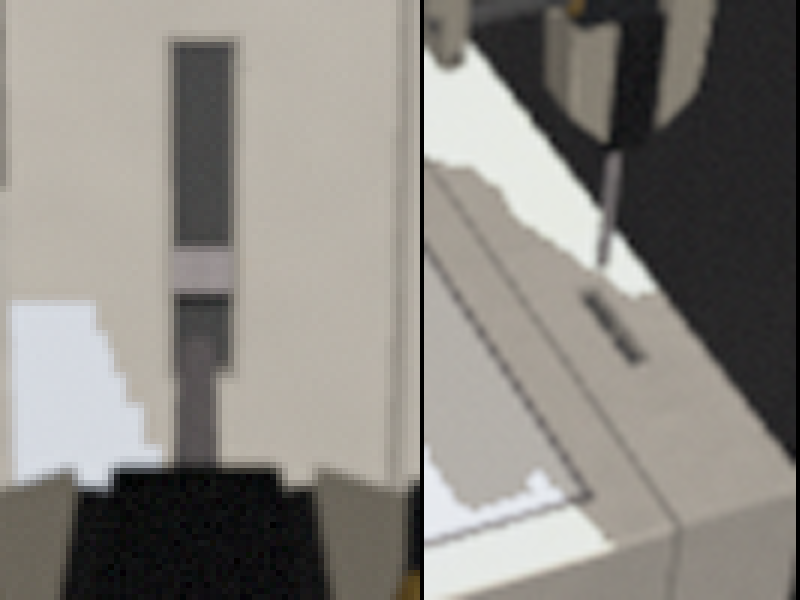

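```bash
python3 - <<'E'
from h import *
T=np.load('w5T.npy'); im=cv2.imread('pics/w5.png'); g=im.mean(2); Ti=np.linalg.inv(T); d=np.load('w5.npy')
def edges(row,lo,hi,th=128):
    r=row[lo:hi]; out=[]
    for i in range(len(r)-1):
        if (r[i]-th)*(r[i+1]-th)<0: out.append(lo+i+(r[i]-th)/(r[i]-r[i+1]))
    return np.round(out,2)
for v in (172,180,190,198,212): 
    e=edges(g[v],270,300); print(v,e)
    if len(e)>=2:
        P=[(Ti@np.r_[at_z('wrist',(u,v),.09,T),1])[:3]*1000 for u in (e[0],e[-1])]; print(P[0].round(2),P[1].round(2),'mid z',((P[0]+P[1])/2)[2].round(2))
for u in (281,284,286): print(u,edges(g[:,u],155,240))
c=283.7
print([(Ti@np.r_[at_z('wrist',(c,v),z,T),1])[:3].round(4) for v,z in ((166.4,.09),(222,.09),(200.7,.072),(208.9,.072))])
for v in range(160,226,2): print(v,[int(round(at_d('wrist',(u,v),d[v,u],T)[2]*1000)) for u in range(276,292,2)])
print(arm.observe()['position'])
E
```

```text
172 [278.04 288.56]
[86.91 31.37 -2.93] [86.92 31.36  5.11] mid z 1.09
180 [278.02 288.58]
[86.93 25.15 -2.97] [86.93 25.14  5.14] mid z 1.08
190 [278.13 288.53]
[86.94 17.3  -2.92] [86.94 17.29  5.12] mid z 1.1
198 [278.24 288.55]
[86.95 10.95 -2.87] [86.96 10.94  5.15] mid z 1.14
212 [278.24 288.36]
[86.98 -0.35 -2.92] [86.98 -0.36  5.03] mid z 1.06
281 [166.28 201.27 207.73]
284 [166.28 201.32 207.72]
286 [166.28 201.21 207.77 222.18 235.76]
[array([0.0869, 0.0357, 0.0014]), array([ 0.087 , -0.0086,  0.0014]), array([0.105 , 0.0045, 0.0014]), array([ 0.105 , -0.0026,  0.0014])]
160 [92, 92, 91, 92, 91, 91, 91, 92]
162 [92, 91, 93, 92, 92, 90, 91, 91]
164 [91, 92, 91, 91, 91, 91, 92, 91]
166 [91, 90, 89, 92, 92, 91, 90, 91]
168 [91, 90, 73, 73, 74, 73, 73, 91]
170 [92, 91, 74, 72, 73, 73, 73, 91]
172 [91, 91, 73, 73, 74, 73, 74, 91]
174 [92, 91, 74, 73, 74, 74, 73, 91]
176 [89, 91, 73, 74, 73, 74, 73, 92]
178 [92, 91, 73, 73, 73, 73, 74, 91]
180 [92, 91, 73, 72, 73, 74, 74, 92]
182 [92, 90, 74, 74, 73, 74, 73, 92]
184 [92, 91, 74, 74, 73, 74, 73, 91]
186 [91, 91, 73, 73, 72, 72, 74, 91]
188 [91, 89, 74, 73, 72, 74, 73, 91]
190 [92, 90, 74, 75, 72, 74, 73, 92]
192 [92, 92, 73, 74, 73, 73, 72, 91]
194 [91, 90, 74, 74, 74, 74, 74, 91]
196 [91, 92, 72, 74, 73, 73, 72, 91]
198 [92, 90, 73, 73, 73, 73, 74, 93]
200 [91, 91, 73, 75, 75, 74, 73, 92]
202 [91, 90, 69, 68, 67, 67, 67, 92]
204 [92, 91, 67, 68, 68, 67, 68, 91]
206 [90, 91, 69, 68, 67, 66, 68, 92]
208 [91, 91, 67, 68, 67, 67, 69, 92]
210 [92, 92, 71, 72, 70, 72, 70, 91]
212 [91, 92, 74, 74, 75, 74, 74, 92]
214 [91, 92, 72, 73, 74, 74, 73, 91]
216 [92, 90, 74, 73, 74, 73, 73, 91]
218 [92, 91, 111, 114, 114, 74, 72, 92]
220 [92, 90, 114, 118, 118, 73, 73, 91]
222 [91, 91, 122, 122, 123, 116, 89, 92]
224 [92, 93, 125, 128, 126, 121, 92, 93]
[0.64198153 0.09995134 0.17836485]
```

Call:
send_rows(
  rows=[
    [[0,1.2,0.7,0,0,0,8],[0,1.2,0.7,0,0,0,8],[6,1.2,0.7,0,0,0,8],[12,1.2,0.7,0,0,0,8],[16,1.2,0.7,0,0,0,8],[20,1.2,0.7,0,0,0,8],[22,1.2,0.7,0,0,0,8],[22,1.2,0.7,0,0,0,8]],
  ],
)

```text
clock: 8.1
position: [0.643, 0.0989, 0.1556]
ee_rot: [1.23, 1.196, -1.231]
force: [-0.1, 0.4, -0.5]
width: 0.172
```

```bash
python3 - <<'E'
from h import *
T=pose(); im,d=optics.get_image('wrist'); np.save('w6.npy',d); np.save('w6T.npy',T); cv2.imwrite('pics/w6.png',im[:,:,::-1])
ims,ds=optics.get_image('scene'); 
print(arm.observe()['clock'],T.round(4),arm.observe()['force'])
c=np.zeros((600,800,3),np.uint8); x=cv2.resize(im[180:240,265:305,::-1],None,fx=10,fy=10,interpolation=cv2.INTER_NEAREST); c[:600,:400]=x
u,v=proj('scene',[*SLOT,.1]).astype(int); y=cv2.resize(ims[v-50:v+50,u-31:u+31,::-1],None,fx=6,fy=6,interpolation=cv2.INTER_CUBIC); c[:,424:424+y.shape[1]]=y
cv2.imwrite('pics/w6c.png',c)
E
```

```text
8.2 [[-6.000e-04  9.996e-01 -2.930e-02  6.430e-01]
 [-2.000e-04 -2.930e-02 -9.996e-01  9.890e-02]
 [-1.000e+00 -6.000e-04  2.000e-04  1.556e-01]
 [ 0.000e+00  0.000e+00  0.000e+00  1.000e+00]] [-0.02596847  1.41595143  0.07242192]
```

View pics/w6c.png

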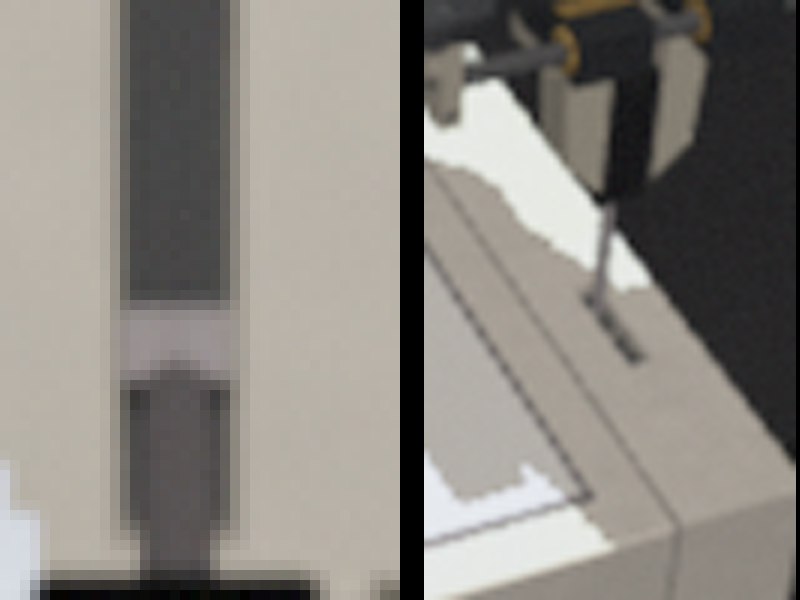

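Call:
send_rows(
  rows=[
    [[3,0,0,0,0,0,8],[6,0,0,0,0,0,8],[9,0,0,0,0,0,8],[10,0,0,0,0,0,8],[11,0,0,0,0,0,8],[12,0,0,0,0,0,8],[12,0,0,0,0,0,8],[12,0,0,0,0,0,8]],
  ],
)

```text
clock: 9.0
position: [0.6432, 0.0989, 0.1441]
ee_rot: [1.231, 1.195, -1.231]
force: [0.2, 0.5, 0.8]
width: 0.172
```

```bash
python3 - <<'E'
from h import *
T=pose(); im,d=optics.get_image('wrist'); np.save('w7.npy',d); np.save('w7T.npy',T); cv2.imwrite('pics/w7.png',im[:,:,::-1])
print(arm.observe()['clock'],T.round(4),arm.observe()['force'])
x=cv2.resize(im[180:240,265:305,::-1],None,fx=10,fy=10,interpolation=cv2.INTER_NEAREST)
cv2.imwrite('pics/w7c.png',x)
print([proj('wrist',(T@[x,.0025-.001,0,1])[:3],T) for x in (.06,.07,.076)])
E
```

```text
9.05 [[ 0.000e+00  9.996e-01 -2.930e-02  6.432e-01]
 [-1.000e-04 -2.930e-02 -9.996e-01  9.890e-02]
 [-1.000e+00  0.000e+00  1.000e-04  1.441e-01]
 [ 0.000e+00  0.000e+00  0.000e+00  1.000e+00]] [-0.42107787  0.43796682 -0.31776757]
[array([281.90271692, 219.69501753]), array([281.92206687, 215.74598641]), array([281.93295813, 213.52537141])]
```

View pics/w7c.png

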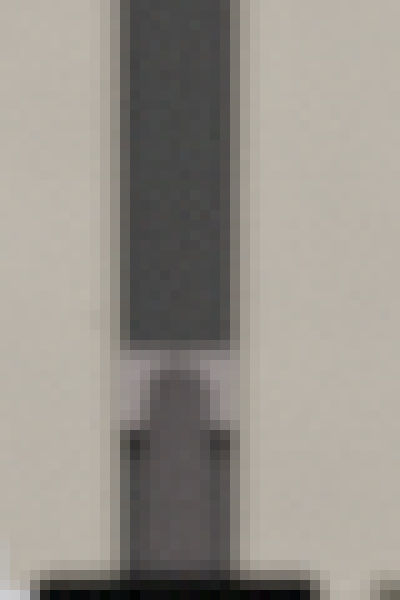

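Call:
send_rows(
  rows=[
    [[0.5,0,0,0,0,0,8],[1,0,0,0,0,0,8],[1.5,0,0,0,0,0,8],[2,0,0,0,0,0,8],[2.5,0,0,0,0,0,8],[3,0,0,0,0,0,8],[3.5,0,0,0,0,0,8],[3.5,0,0,0,0,0,8]],
  ],
)

```text
clock: 9.85
position: [0.6432, 0.0989, 0.1405]
ee_rot: [1.231, 1.195, -1.231]
force: [0.3, -0.1, -0.4]
width: 0.173
```

Call:
send_rows(
  rows=[
    [[0.5,0,0,0,0,0,8],[1,0,0,0,0,0,8],[1.5,0,0,0,0,0,8],[2,0,0,0,0,0,8],[2.5,0,0,0,0,0,8],[3,0,0,0,0,0,8],[3,0,0,0,0,0,8],[3,0,0,0,0,0,8]],
  ],
)

```text
clock: 10.65
position: [0.6432, 0.099, 0.1375]
ee_rot: [1.231, 1.195, -1.231]
force: [-0.6, -0.2, -0.5]
width: 0.17
```

Call:
send_rows(
  rows=[
    [[0.6,0,0,0,0,0,8],[1.2,0,0,0,0,0,8],[1.8,0,0,0,0,0,8],[2.4,0,0,0,0,0,8],[3,0,0,0,0,0,8],[3.6,0,0,0,0,0,8],[4,0,0,0,0,0,8],[4,0,0,0,0,0,8]],
  ],
)

```text
clock: 11.45
position: [0.6434, 0.099, 0.1341]
ee_rot: [1.231, 1.195, -1.23]
force: [-1.1, -0.3, 4.9]
width: 0.175
```

Call:
send_rows(
  rows=[
    [[0.5,0,0,0,0,0,8],[1,0,0,0,0,0,8],[1.5,0,0,0,0,0,8],[2,0,0,0,0,0,8],[2.5,0,0,0,0,0,8],[3,0,0,0,0,0,8],[3.5,0,0,0,0,0,8],[3.5,0,0,0,0,0,8]],
  ],
)

```text
clock: 12.25
position: [0.6434, 0.099, 0.1307]
ee_rot: [1.231, 1.195, -1.23]
force: [-1.5, -0.0, 6.2]
width: 0.171
```

Call:
send_rows(
  rows=[
    [[0.4,0,0,0,0,0,8],[0.8,0,0,0,0,0,8],[1.2,0,0,0,0,0,8],[1.6,0,0,0,0,0,8],[2,0,0,0,0,0,8],[2,0,0,0,0,0,8],[2,0,0,0,0,0,8],[2,0,0,0,0,0,8]],
  ],
)

```text
clock: 13.05
position: [0.6436, 0.0991, 0.1286]
ee_rot: [1.231, 1.195, -1.23]
force: [-1.6, -0.7, 5.9]
width: 0.176
```

```bash
python3 - <<'E'
from h import *
im,d=optics.get_image('top'); print(arm.observe()['clock'],arm.observe()['force'])
cv2.imwrite('pics/t8.png',cv2.resize(im[110:290,170:360,::-1],None,fx=3,fy=3))
E
```

```text
13.1 [-0.99763066  0.51620472  5.633005  ]
```

View pics/t8.png

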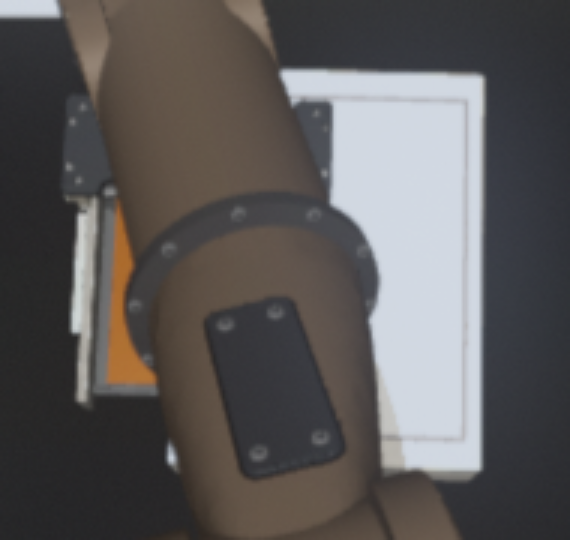

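The tray has sprung out: the orange interior shows at crop (130,300) with the panel at x≈85. I'll withdraw straight up.

Call:
send_rows(
  rows=[
    [[-4,0,0,0,0,0,8],[-10,0,0,0,0,0,8],[-18,0,0,0,0,0,8],[-30,0,0,0,0,0,8],[-45,0,0,0,0,0,8],[-65,0,0,0,0,0,8],[-82,0,0,0,0,0,8],[-92,0,0,0,0,0,8]],
  ],
)

```text
clock: 13.9
position: [0.6438, 0.099, 0.2223]
ee_rot: [1.232, 1.194, -1.229]
force: [-0.2, -0.2, -0.5]
width: 0.173
```

```bash
python3 - <<'E'
from h import *
T=pose(); print(T.round(4))
for o in delta([.503,-.2925,.20],SX,T): print(o.round(2))
im,d=optics.get_image('wrist'); np.save('w9.npy',d); np.save('w9T.npy',T); Ti=np.linalg.inv(T)
for v in range(215,240,2):
    us=[u for u in range(270,300) if 0<d[v,u]<.25]
    if us:
        P=np.array([(Ti@np.r_[at_d('wrist',(u,v),d[v,u],T),1])[:3]*1000 for u in us]); k=len(us)//2; print(v,us[0],us[-1],P[k-1:k+1].mean(0).round(1),((P[0]+P[-1])/2)[2].round(2))
E
```

```text
[[ 2.200e-03  9.996e-01 -2.940e-02  6.438e-01]
 [ 4.000e-04 -2.940e-02 -9.996e-01  9.900e-02]
 [-1.000e+00  2.200e-03 -5.000e-04  2.223e-01]
 [ 0.000e+00  0.000e+00  0.000e+00  1.000e+00]]
[ 2.1830e+01 -1.2928e+02  3.9551e+02 -1.6902e+02  1.8000e-01 -6.0000e-02]
[ 2.1830e+01 -1.2928e+02  3.9551e+02  1.0980e+01 -4.0000e-02 -1.2000e-01]
217 281 284 [66.7  1.5  0.4] 0.43
219 280 285 [61.1  1.7  0.4] 0.42
221 280 286 [56.6  1.6  0.4] 0.8
223 280 286 [52.6  1.4  0.4] 0.78
225 279 286 [47.4  1.6  0.4] 0.41
227 279 286 [43.1  1.6  0.4] 0.41
229 279 286 [39.4  1.5  0.4] 0.41
231 279 286 [34.9  1.7  0.4] 0.41
233 279 286 [29.5  2.2  0.4] 0.42
235 279 286 [25.7  2.2  0.4] 0.42
237 270 296 [6.7 7.8 0.4] 0.69
239 270 297 [4.3 7.5 0.9] 0.96
```

Call:
send_rows(
  rows=[
    [[0,-10,35,1,0,0,8],[0,-25,83,3,0,0,8],[0,-42,130,4,0,0,8],[0,-58,178,6,0,0,8],[0,-74,226,7,0,0,8],[0,-90,274,8,0,0,8],[0,-105,322,9,0,0,8],[0,-120,368,10,0,0,8]],
  ],
)

```text
clock: 14.75
position: [0.5115, -0.2663, 0.2199]
ee_rot: [1.358, 1.106, -1.358]
force: [0.8, -0.6, -0.2]
width: 0.168
```

```bash
python3 - <<'E'
from h import *
T=pose()
for o in delta([.503,-.2925,.22],SX,T): print(o.round(2))
E
```

```text
[-1.3000e-01 -3.0500e+00  2.7350e+01 -1.7905e+02 -3.0000e-02 -0.0000e+00]
[-1.300e-01 -3.050e+00  2.735e+01  9.500e-01 -0.000e+00  2.000e-02]
```

Call:
send_rows(
  rows=[
    [[0,-3,15,0.5,0,0,8],[0,-4,22,0.9,0,0,8],[0,-5,26,0.9,0,0,8],[0,-5,26,0.9,0,0,8],[0,-5,26,0.9,0,0,8],[0,-5,26,0.9,0,0,8],[0,-5,26,0.9,0,0,8],[0,-5,26,0.9,0,0,8]],
  ],
)

```text
clock: 15.55
position: [0.5028, -0.2886, 0.22]
ee_rot: [1.369, 1.098, -1.368]
force: [0.4, -0.7, -0.7]
width: 0.174
```

```bash
python3 - <<'E'
from h import *
T=pose(); im,d=optics.get_image('wrist'); Ti=np.linalg.inv(T)
print(T.round(4)); 
for o in delta([.503,-.2925,.15],SX,T): print(o.round(2))
cv2.imwrite('pics/w10.png',cv2.resize(im[140:250,220:350,::-1],None,fx=5,fy=5,interpolation=cv2.INTER_NEAREST))
u,v=proj('wrist',[.503,-.2925,.08],T); print(u,v, 'crop',(u+.5-220)*5,(v+.5-140)*5)
E
```

```text
[[ 1.000e-04  9.762e-01 -2.169e-01  5.028e-01]
 [ 1.000e-04 -2.169e-01 -9.762e-01 -2.886e-01]
 [-1.000e+00  0.000e+00 -1.000e-04  2.200e-01]
 [ 0.000e+00  0.000e+00  0.000e+00  1.000e+00]]
[ 7.0040e+01  9.9000e-01  3.7400e+00 -1.7987e+02  0.0000e+00 -1.0000e-02]
[70.04  0.99  3.74  0.13 -0.   -0.  ]
285.9010954311644 195.65172880667805 crop 332.0054771558219 280.7586440333903
```

View pics/w10.png

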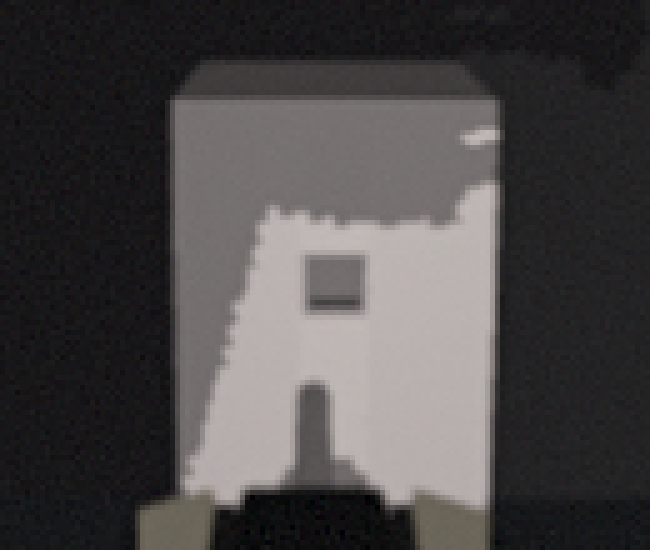

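Call:
send_rows(
  rows=[
    [[0,1,3.7,0.1,0,0,8],[0,1,3.7,0.1,0,0,8],[20,1,3.7,0.1,0,0,8],[40,1,3.7,0.1,0,0,8],[55,1,3.7,0.1,0,0,8],[65,1,3.7,0.1,0,0,8],[75,1,3.7,0.1,0,0,8],[80,1,3.7,0.1,0,0,8]],
  ],
)

```text
clock: 16.4
position: [0.5026, -0.293, 0.1394]
ee_rot: [1.37, 1.097, -1.371]
force: [-0.1, 0.1, -1.0]
width: 0.171
```

Call:
send_rows(
  rows=[
    [[8,0,0,0,0,0,8],[18,0,0,0,0,0,8],[28,0,0,0,0,0,8],[36,0,0,0,0,0,8],[42,0,0,0,0,0,8],[45,0,0,0,0,0,8],[47,0,0,0,0,0,8],[47,0,0,0,0,0,8]],
  ],
)

```text
clock: 17.2
position: [0.5028, -0.293, 0.093]
ee_rot: [1.37, 1.096, -1.37]
force: [-0.1, -0.5, -0.3]
width: 0.171
```

Call:
send_rows(
  rows=[
    [[0.5,0,0,0,0,0,8],[1,0,0,0,0,0,8],[1.5,0,0,0,0,0,8],[2,0,0,0,0,0,8],[2.5,0,0,0,0,0,8],[2.5,0,0,0,0,0,8],[2.5,0,0,0,0,0,8],[2.5,0,0,0,0,0,8]],
  ],
)

```text
clock: 18.0
position: [0.5028, -0.2929, 0.0905]
ee_rot: [1.37, 1.096, -1.37]
force: [1.1, -0.0, -0.6]
width: 0.17
```

Call:
send_rows(
  rows=[
    [[0.1,0,0,0,0,0,8],[0.2,0,0,0,0,0,8],[0.3,0,0,0,0,0,8],[0.4,0,0,0,0,0,8],[0.5,0,0,0,0,0,8],[0.6,0,0,0,0,0,8],[0.7,0,0,0,0,0,8],[0.7,0,0,0,0,0,8]],
  ],
)

```text
clock: 18.8
position: [0.5028, -0.293, 0.0904]
ee_rot: [1.37, 1.096, -1.37]
force: [-3.3, 1.1, 8.7]
width: 0.175
```

Call:
send_rows(
  rows=[
    [[-0.4,0,0,0,0,0,8],[-0.4,0,0,0,0,0,14],[-0.4,0,0,0,0,0,17],[-0.4,0,0,0,0,0,20],[-0.4,0,0,0,0,0,25],[-0.4,0,0,0,0,0,35],[-0.4,0,0,0,0,0,50],[-0.4,0,0,0,0,0,60]],
  ],
)

```text
clock: 19.6
position: [0.5027, -0.293, 0.0901]
ee_rot: [1.37, 1.096, -1.37]
force: [-0.1, 0.0, 0.4]
width: 0.462
```

Call:
send_rows(
  rows=[
    [[0,0,0,0,0,0,60],[0,0,0,0,0,0,60],[-10,0,0,0,0,0,60],[-30,0,0,0,0,0,60],[-55,0,0,0,0,0,60],[-80,0,0,0,0,0,60],[-100,0,0,0,0,0,60],[-110,0,0,0,0,0,60]],
  ],
)

```text
clock: 20.4
position: [0.5036, -0.2934, 0.2029]
ee_rot: [1.371, 1.093, -1.368]
force: [1.3, 0.5, 0.3]
width: 0.597
```

Call:
send_rows(
  rows=[
    [[-10,-30,10,0,0,0,60],[-20,-70,20,0,0,0,60],[-30,-110,30,0,0,0,60],[-30,-140,40,0,0,0,60],[-30,-160,40,0,0,0,60],[-30,-160,40,0,0,0,60],[-30,-160,40,0,0,0,60],[-30,-160,40,0,0,0,60]],
  ],
)

```text
clock: 21.2
position: [0.3389, -0.2968, 0.2303]
ee_rot: [1.37, 1.096, -1.369]
force: [-0.5, -0.3, -0.0]
width: 0.597
```

```bash
python3 - <<'E'
from h import *
T=pose(); print(T.round(4),arm.observe()['clock'],arm.observe()['force'])
for n in ('top','scene','wrist'):
    im,d=optics.get_image(n); cv2.imwrite(f'pics/{n}F.png',im[:,:,::-1]); np.save(n+'F.npy',d)
np.save('wFT.npy',T)
E
```

```text
[[ 5.000e-04  9.758e-01 -2.185e-01  3.389e-01]
 [-2.000e-04 -2.185e-01 -9.758e-01 -2.968e-01]
 [-1.000e+00  6.000e-04  1.000e-04  2.303e-01]
 [ 0.000e+00  0.000e+00  0.000e+00  1.000e+00]] 21.2 [-0.46801894 -0.29131077 -0.0004856 ]
```

View pics/topF.png

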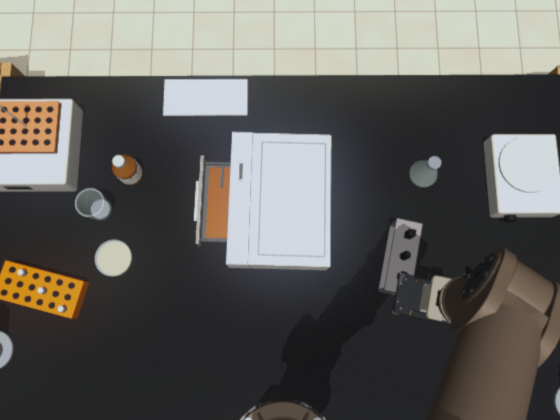

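View pics/sceneF.png

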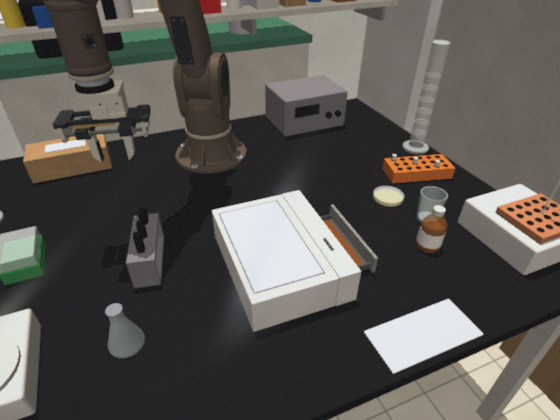

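View pics/wristF.png

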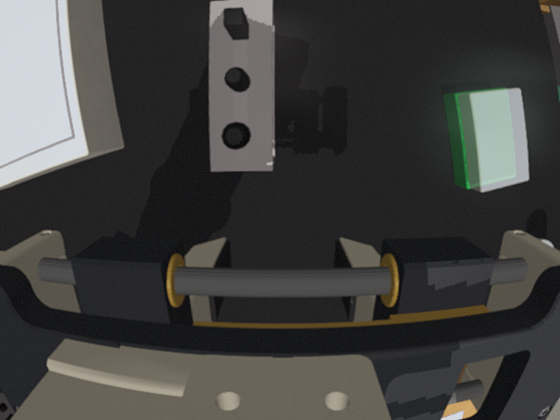

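```bash
python3 - <<'E'
from h import *
d0=np.load('top0.npy'); d1=np.load('topF.npy')
def cloud(d,u0,u1,v0,v1): return np.array([at_d('top',(u,v),d[v,u]) for v in range(v0,v1) for u in range(u0,u1) if 0<d[v,u]<2])
for d in (d0,d1):
    P=cloud(d,185,232,155,250); Q=P[(P[:,2]>.02)&(P[:,2]<.07)]; s=-(Q[:,:2]-BOX)@BX; print('tray front mm',np.percentile(s,[90,97,99.5])*1000)
    P=cloud(d,400,425,222,245); Q=P[P[:,2]>.122]; print('handle top',len(Q),Q.mean(0).round(4),np.median(Q[:,2]))
a=cv2.imread('pics/scene0.png');b=cv2.imread('pics/sceneF.png')
x=np.hstack([cv2.resize(i[200:290,120:175],None,fx=6,fy=6,interpolation=cv2.INTER_CUBIC) for i in (a,b)]); cv2.imwrite('pics/cmp.png',x)
A=cv2.imread('pics/top0.png').astype(int);B=cv2.imread('pics/topF.png').astype(int)
m=(abs(A-B).max(2)>40).astype(np.uint8); n,l,s,c=cv2.connectedComponentsWithStats(m); print([tuple(q) for q in s[1:] if q[4]>6])
E
```

```text
tray front mm [138.2864722  140.02161469 140.81811061]
handle top 56 [ 0.5014 -0.291   0.1285] 0.12838070537358826
tray front mm [196.08237728 205.63479314 208.92017378]
handle top 55 [ 0.5012 -0.291   0.1293] 0.12947041217870847
[(np.int32(193), np.int32(155), np.int32(11), np.int32(90), np.int32(528)), (np.int32(201), np.int32(156), np.int32(30), np.int32(89), np.int32(1940)), (np.int32(205), np.int32(162), np.int32(22), np.int32(2), np.int32(26)), (np.int32(385), np.int32(224), np.int32(35), np.int32(72), np.int32(1330)), (np.int32(457), np.int32(251), np.int32(103), np.int32(169), np.int32(10276)), (np.int32(481), np.int32(258), np.int32(19), np.int32(31), np.int32(76)), (np.int32(419), np.int32(275), np.int32(33), np.int32(49), np.int32(938)), (np.int32(409), np.int32(310), np.int32(4), np.int32(6), np.int32(14)), (np.int32(547), np.int32(359), np.int32(13), np.int32(24), np.int32(51)), (np.int32(559), np.int32(366), np.int32(1), np.int32(9), np.int32(9)), (np.int32(242), np.int32(406), np.int32(13), np.int32(14), np.int32(60)), (np.int32(323), np.int32(417), np.int32(3), np.int32(3), np.int32(7))]
```

View pics/cmp.png

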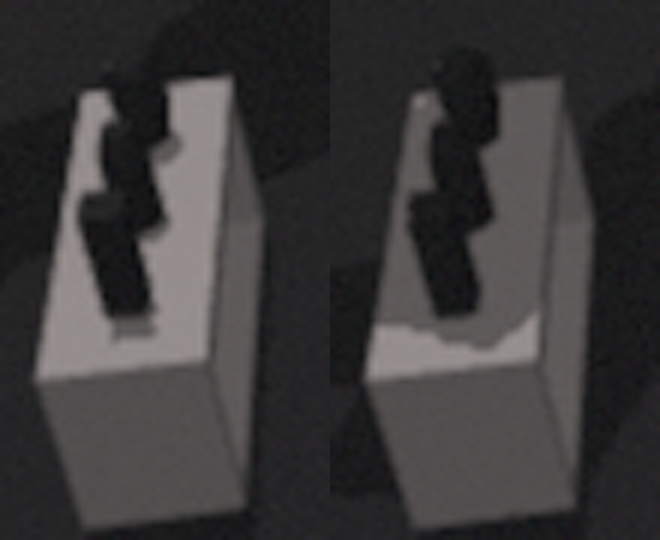

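```bash
python3 - <<'E'
from h import *
for f in ('top0','topF'):
    d=np.load(f+'.npy')
    P=np.array([at_d('top',(u,v),d[v,u]) for v in range(218,262) for u in range(388,424) if 0<d[v,u]<2])
    q=(P[:,:2]-ST); a=q@SY; b=q@SX
    pl=P[(abs(b)<.027)&(abs(b)>.012)&(a>.01)&(a<.08)&(abs(P[:,2]-.08)<.006)]
    h=P[(P[:,2]>.124)&(abs(a-.05)<.006)&(abs(b)<.006)]
    print(f,len(pl),np.median(pl[:,2]),len(h),np.median(h[:,2]),h[:,2].mean(),h[:,2].std())
T=np.load('wFT.npy'); d=np.load('wristF.npy')
P=np.array([at_d('wrist',(u,v),d[v,u],T) for v in range(2,60) for u in range(205,280) if 0<d[v,u]<.6])
h=P[(P[:,2]>.126)&(P[:,2]<.14)]; pl=P[abs(P[:,2]-.08)<.008]; print('wrist',len(h),np.median(h[:,2]),len(pl),np.median(pl[:,2]),h.mean(0))
T=np.load('w2T.npy'); d=np.load('w2.npy')
P=np.array([at_d('wrist',(u,v),d[v,u],T) for v in range(160,240) for u in range(240,330)])
h=P[(P[:,2]>.127)&(P[:,2]<.135)]; pl=P[abs(P[:,2]-.08)<.008]; print('wrist0',np.median(h[:,2]),np.median(pl[:,2]))
im=cv2.imread('pics/wristF.png')[0:90,195:295]; cv2.imwrite('pics/wFc.png',cv2.resize(np.clip(im.astype(int)*2,0,255).astype(np.uint8),None,fx=6,fy=6,interpolation=cv2.INTER_CUBIC))
E
```

```text
top0 351 0.07931588872593776 27 0.1295137040599208 0.12932030356370963 0.0024755240406127785
topF 348 0.07930678607365793 28 0.1296862416953698 0.13004096657431594 0.002253776577634699
wrist 391 0.13162977473501403 2970 0.08173797890408505 [ 0.5012221  -0.29368131  0.1313746 ]
wrist0 0.13134175435663814 0.08138729041110768
```

View pics/wFc.png

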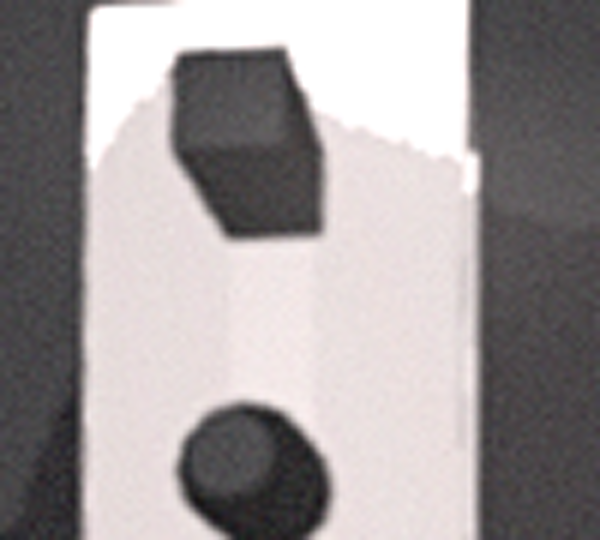

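The handle sits square and flush on the plate. By the wrist camera its top is 49.9 mm above the plate, against 49.95 mm before. I'm handing in.

```bash
python3 -c "
from cell import arm
print(arm.sign_off(), arm.observe()['clock'])"
```

```text
the job is handed in; nothing more can be done
the job is handed in; nothing more can be done
```

The filter tray is released and fully out, and the rod is back upright in its own hole (stand y = +50 mm). I handed the job in at about 21 s on the clock.

**Finding the latch:** The pocket showed up in the wrist camera's depth picture, about 14 mm to -y of the slot's centre. I went straight down there instead of feeling along the floor. The readings I took while pressing peaked at about 6 N.

**Last checks:**
- **Tray:** the top camera puts its front 68 mm further out than at the start, against the 70 mm of full travel.
- **Rod:** by the wrist camera, the handle top is 49.9 mm above the stand's plate (50 mm nominal, 49.95 mm before). It looks square and flush, and the gripper was clear of everything.
- **Everything else:** comparing the first and last top pictures shows changes only at the tray, at the arm with its shadow, and at the stand, which the shadow falls across.

**Disagreements:**
- **Cameras:** they differed by up to about 2 mm in the slot's position, so I aligned the rod tip to the slot within the wrist view.
- **Top camera:** its first, coarser reading put the handle top about 1 mm higher after the return. A tighter comparison of top-camera depths gave 0.2 mm (median) to 0.7 mm (mean), and the wrist camera showed no difference.

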